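Fetch the reference standard from behind the solvent bottles

ROBOT

A 7-joint arm with a two-finger parallel gripper is mounted at the origin on the work surface. World frame = base frame: x ahead of the robot, y to its left, z up, the work surface at z = 0. Lengths are in mm, angles in rad, forces in N, time in s.
With the tool pointing down it reaches from about 400 to 875 mm from the base axis. Payload 4.4 kg.
Tool frame: the origin (TCP) lies midway between the tips of the shut fingers; the grasp point (between the pads) lies 19 mm behind it; z points along the fingers, y is the line along which they close (so a half turn about z gives the same grasp; the last joint's range is limited). The gripper opens to 85 mm and grips with 20 to 120 N. Pads are 22 mm wide; open, the fingers measure 114 mm over their backs; the gripper's body (76 mm by 85 mm) begins 54 mm behind the grasp point. The pads swing forward as they close: fully open they stand 13 mm farther back than shut.
Start: joints at [-1.369, 0.628, 0.038, 1.517, -0.027, 0.996, -0.02], TCP at [171.972, 626.852, 231.313] pointing down, gripper open.
Joint ranges: [-3.06, 3.06], [-0.37, 2.12], [-1.25, 1.32], [0.18, 2.47], [-1.1, 4.24], [0.23, 1.98], [-2.94, 2.94]. Speed limits (rad/s): [2.57, 2.57, 3.14, 3.14, 3.14, 3.14, 3.14].

INTERFACE

Orientations are given as [roll, pitch, yaw] about the fixed x, y, z axes, in that order (R = Rz(yaw) Ry(pitch) Rx(roll)).
In Python, from cell import telemetry, eyes, ctrl, finder gives the robot as it stands.
- The arm moves only by the tool move_arm, never from a script. Its argument "steps" is a list of rows, each a list of 7 numbers: the turn, a rotation vector about the world's x, y, z in degrees, then the shift along the world's x, y, z in m, then the finger opening in m, from 0 to 0.0854. A call has 1 to 5 rows; each row shifts and turns the commanded pose from where the row before left it; what a row does not reach is not made up. A row lasts 1/10 s, in which the tool goes at most 50 mm and 8.59 degrees, less where a joint would pass 70% of its speed; a pose out of reach is approached as far as the arm can. A call with a gripper value outside its range is refused whole. The fingers move at their own pace and stop on an object; the grip force is fixed at half the most. Time passes only in rows, so rows that do not move let the fingers close. It gives the time, the measured TCP pose, the force, the opening and the grip force at its end, in the units of the state.
- telemetry.read_state(): the state, without advancing time (a new reading comes with each control period).
- eyes.get_image(name): name is "scene" or "top" or "wrist"; returns (picture, depth): 384x512x3 uint8, blue, green, red; 384x512 float32, mm along the optical axis (not along the pixel's ray), 0 where there is no reading.
- eyes.calibration(name): a dict with "fx", "fy", "cx", "cy" (pixels), "distortion" ([k1, k2, p1, p2, k3] as OpenCV has them; the pictures are not rectified), "position" and "attitude" of the camera in the world. Camera axes: x right, y down, z forward; pixel columns grow to the right and rows downward; lengths in mm; the calibration is good to about 2 mm. A picture is of the moment at which its call begins: read the wrist's pose just before it. calibration takes no time and is no camera call; for the wrist camera it gives the pose at the moment of the call.
- ctrl.finish_job(): hands the job in; it is judged then, once.
Trained networks look in the newest picture that a camera, given by its name, has taken for a name from the list of things; names that differ only in an ending like _2 or _b are one class to them, and where a whole thing is asked for, a point or a joint stands for the part that bears it (a point fixed in the world has none). Each returns a list of dicts, best first, with "confidence" (0 to 1); they miss things now and then, are a little off and sometimes report something else, mostly with a low value. They report only what shows in the picture. A call takes as long as a camera call.
- finder.boxes_of(camera, name): "location" ([x, y, z] in mm, in the coordinates of the camera as it stood for that picture, good to about 4 mm: the middle of the surface that is visible of it).
- finder.cut_out(camera, name): "mask" (384x512 bool, what is visible of it).
- finder.pinpoint(camera, name): "location" ([x, y, z] in mm, in the coordinates of the camera as it stood for that picture, good to about 4 mm: a listed point, or the origin of a listed thing).
The state is a dict: "clock": time; "qpos": joint angles; "qd": joint speeds; "tau": joint torques, N m; "eef_pos": TCP position; "tool_rot": TCP orientation; "force": force on the tool from outside, world axes, zero at the start; "torque": the same for the moment, N m; "width": finger opening in mm; "gripper_force": force on a finger pad.
Only numpy, scipy, OpenCV 4.12 (cv2) and the standard library are available. Lean on these libraries where they do the work, as an engineer would, in place of code of your own. Each camera call takes 0.05 s, during which the arm holds its last target. There are 200 camera calls.

TASK

Clear the three amber bottles out of the grey storage tray into the empty steel side tray, standing upright, and only when all three are parked there take the yellow-lidded jar from among their places and set it in the middle of the balance pan. With the jar on the pan, put every bottle back standing centred on the pad of its own cap colour. Keep bottles and jar upright, set them down rather than dropping them, and leave the glass flask standing where it is.

Things in the scene. Friction and masses are not known exactly. Their poses are not given: they have to be found in the camera images.
- bottle_blue: Amber glass bottle with a blue screw cap and a white label with a blue band; it is sealed and stands upright, at the start on the blue pad. Body 56 mm in diameter up to 80 mm height, shoulder narrowing to a 32 mm neck at 98 mm, cap 38 mm in diameter from 104 to 135 mm (the top). About 250 g. Origin: centre of the underside; z up along the bottle.
- bottle_red: Amber glass bottle with a red screw cap and a white label with a red band; it is sealed and stands upright, at the start on the red pad. Body 56 mm in diameter up to 80 mm height, shoulder narrowing to a 32 mm neck at 98 mm, cap 38 mm in diameter from 104 to 135 mm (the top). About 250 g. Origin: centre of the underside; z up along the bottle.
- bottle_green: Amber glass bottle with a green screw cap and a white label with a green band; it is sealed and stands upright, at the start on the green pad. Body 56 mm in diameter up to 80 mm height, shoulder narrowing to a 32 mm neck at 98 mm, cap 38 mm in diameter from 104 to 135 mm (the top). About 250 g. Origin: centre of the underside; z up along the bottle.
- jar: Small round white plastic jar with a yellow lid (the reference standard), 48 mm in diameter (lid 49 mm), 50 mm high, about 90 g. At the start it stands on the floor of the grey storage tray, in the midst of the three taller bottles, about 65 to 70 mm centre to centre from each. Origin: centre of the underside; z up.
- pad_blue: Flat round blue pad, 76 mm in diameter, 4 mm thick, fixed on the floor of the grey storage tray (floor 5 mm above the table, rim 18 mm above it): the home of the blue-capped bottle. Three such pads stand around the jar; their centres are 87 to 136 mm apart, and which colour is where changes. Origin: centre of the underside, so its top is at z = +4 mm.
- pad_red: Flat round red pad, 76 mm in diameter, 4 mm thick, fixed on the floor of the grey storage tray (floor 5 mm above the table, rim 18 mm above it): the home of the red-capped bottle. Three such pads stand around the jar; their centres are 87 to 136 mm apart, and which colour is where changes. Origin: centre of the underside, so its top is at z = +4 mm.
- pad_green: Flat round green pad, 76 mm in diameter, 4 mm thick, fixed on the floor of the grey storage tray (floor 5 mm above the table, rim 18 mm above it): the home of the green-capped bottle. Three such pads stand around the jar; their centres are 87 to 136 mm apart, and which colour is where changes. Origin: centre of the underside, so its top is at z = +4 mm.
- side_tray: Empty shallow open steel tray, fixed on the table to the left or right: 250 mm along its x, 120 mm along its y, walls 5 mm thick, 15 mm high, floor 5 mm thick. All three bottles fit in one row along its x, for instance at x = -75, 0 and +75 mm. Origin: centre of the underside, on the table; bottles stand on its floor at z = +5 mm.
- balance_pan (a point): Middle of the top face of the round steel pan of the white laboratory balance, which is fixed on the table on the side opposite the steel tray. Pan 110 mm in diameter, its top 75 mm above the table and 17 mm above the balance's housing (220 mm along x, 170 mm along y; the pan is 35 mm from the housing's middle towards +x; black display at the -x end). z up. The pan does not give way.
- flask: Bystander: small clear conical glass flask, 60 mm across its foot, 24 mm neck from 66 mm height, 94 mm high, standing loose in the far part of the grey storage tray, about 80 to 115 mm from the jar, centre to centre. To be left where it is. Origin: centre of the underside; z up.

How it is judged:
By the outcome, as a careful person would: the job done as asked, in the order asked, and still so for the second after the job is handed in, with the robot touching nothing.
It also fails if it takes over 128 s, if anything falls off the work surface, if the arm or the gripper's body presses on something with over 40 N, if the wrist force passes 120 N, or if a joint passes its speed limit or range.

## Working session

There is one attempt and no reset: what is moved stays moved. The work goes in short steps, Python scripts to look and compute and a tool call to move; the robot and the scene stay as the last step left them, time stands still between calls to the robot, and variables do not carry over. Pictures are saved under pics/ and viewed, at most 14 in all, crops included, and the job is handed in when it is done.

Besides the shell and the picture viewer there is one more tool, called after "Emit:" as name([rows], argument=value, ...), one row to a line, values as JSON. move_arm: Moves the arm, as the interface text tells. Its arguments: {"type":"object","properties":{"steps":{"type":"array"}},"required":["steps"]}

```bash
mkdir -p pics; ls; cat > h.py <<'E'
import numpy as np,cv2
from scipy.spatial.transform import Rotation as R
from cell import telemetry,eyes,ctrl,finder
def T(name):
    c=eyes.calibration(name); return c
def rot(c):
    a=np.array(c["attitude"],float)
    return a if a.shape==(3,3) else R.from_euler('xyz',a).as_matrix()
def w(c,p): return rot(c)@np.array(p)+np.array(c["position"])
def pix(c,u,v,d):
    K=np.array([[c["fx"],0,c["cx"]],[0,c["fy"],c["cy"]],[0,0,1]])
    q=cv2.undistortPoints(np.array([[[u,v]]],float),K,np.array(c["distortion"],float))[0,0]
    return w(c,[q[0]*d,q[1]*d,d])
E
python3 - <<'E'
from h import *
s=telemetry.read_state();print(s["clock"],s["eef_pos"],s["tool_rot"],s["width"],s["force"])
ims=[]
for n in ["top","scene"]:
    im,d=eyes.get_image(n);cv2.imwrite(f"pics/{n}0.png",im);c=T(n);print(n,c["position"],c["attitude"])
    for o in ["bottle_blue","bottle_red","bottle_green","jar","flask","side_tray","balance_pan","pad_blue","pad_red","pad_green"]:
        r=finder.pinpoint(n,o)
        print(o,[(np.round(w(c,q["location"])),round(q["confidence"],2)) for q in r[:2]])
E
```

```text
pics
0.0 [171.78917625 626.2294925  230.3708734 ] [-3.13966565e+00 -6.81602198e-06  2.87379497e+00] 85.69294860090513 [-1.38639484  0.85534474  0.17524696]
top [494.84910552   6.90517122 910.20922156] [-3.0343692  -0.00897191 -1.59332998]
bottle_blue [(array([497.,  28.,  13.]), 0.72)]
bottle_red [(array([531., 111.,   8.]), 0.61), (array([555., -25.,   6.]), 0.61)]
bottle_green [(array([554., -25.,   9.]), 0.94)]
jar [(array([557.,  45.,   6.]), 0.89), (array([539., 333.,  73.]), 0.58)]
flask [(array([626., 112.,   1.]), 0.71)]
side_tray [(array([ 533., -350.,    3.]), 0.88), (array([533., 112.,   8.]), 0.65)]
balance_pan [(array([541., 333.,  74.]), 0.97), (array([550., -25.,   7.]), 0.58)]
pad_blue [(array([496.,  32.,  11.]), 0.65)]
pad_red [(array([531., 115.,   5.]), 0.65)]
pad_green [(array([553., -26.,   9.]), 0.75), (array([555.,  46.,   7.]), 0.55)]
scene [1035.67459752 -811.39149191  993.23703441] [-2.34598981  0.01452233  0.4727283 ]
bottle_blue [(array([492.,  36.,  13.]), 0.94)]
bottle_red [(array([531., 112.,  12.]), 0.95)]
bottle_green [(array([556., -24.,  13.]), 0.94)]
jar [(array([551.,  47.,   8.]), 0.63)]
flask [(array([630., 113.,   5.]), 0.86)]
side_tray [(array([ 530., -350.,    2.]), 0.94)]
balance_pan [(array([538., 332.,  81.]), 0.91), (array([491.,  39.,   8.]), 0.5)]
pad_blue [(array([491.,  39.,   8.]), 0.41)]
pad_red [(array([530., 113.,   5.]), 0.56)]
pad_green [(array([556., -24.,   4.]), 0.67)]
```

View pics/top0.png

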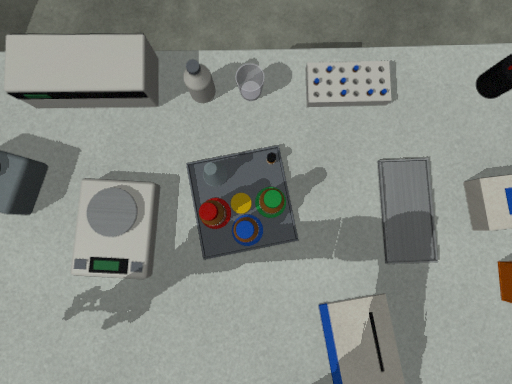

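View pics/scene0.png

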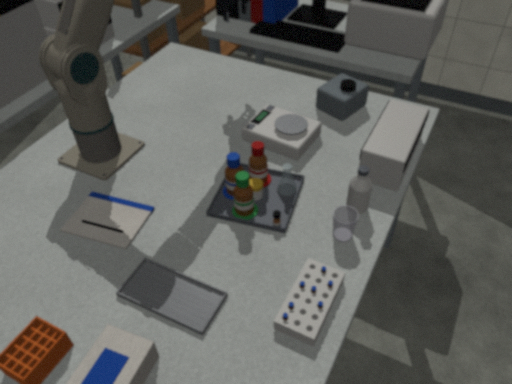

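The top view shows the storage tray near (240,205) with red cap (208,211), blue (246,230), green (271,200) and yellow lid (242,203). The flask is at (211,170), the pan at (112,211), and the steel tray at (408,210) with its long side along world x. I'll go above the tray first, then refine with the wrist camera.

Emit:
move_arm([
  [0, 0, 0, 0.02, -0.03, 0.03, 0.06],
  [0, 0, 0, 0.02, -0.04, 0.03, 0.06],
  [0, 0, 0, 0.02, -0.04, 0.03, 0.06],
  [0, 0, 0, 0.02, -0.04, 0.03, 0.06],
  [0, 0, 0, 0.02, -0.04, 0.03, 0.06],
])

```text
clock: 1.6
eef_pos: [266.9, 446.6, 374.0]
tool_rot: [3.141, 0.0, 2.874]
force: [0.0, 1.7, 0.3]
width: 60.0
gripper_force: 0.0
```

Emit:
move_arm([
  [0, 0, 0, 0.025, -0.04, 0, 0.06],
  [0, 0, 0, 0.025, -0.04, 0, 0.06],
  [0, 0, 0, 0.025, -0.04, 0, 0.06],
  [0, 0, 0, 0.025, -0.04, 0, 0.06],
  [0, 0, 0, 0.025, -0.04, 0, 0.06],
])

```text
clock: 2.1
eef_pos: [392.0, 246.6, 373.1]
tool_rot: [3.141, 0.001, 2.874]
force: [0.5, 1.2, 0.3]
width: 60.4
gripper_force: 0.0
```

Emit:
move_arm([
  [0, 0, 0, 0.025, -0.04, 0, 0.06],
  [0, 0, 0, 0.02, -0.04, 0, 0.06],
  [0, 0, 0, 0.02, -0.04, 0, 0.06],
  [0, 0, 0, 0.02, -0.03, 0, 0.06],
  [0, 0, 0, 0, 0, 0, 0.06],
])

```text
clock: 2.6
eef_pos: [478.5, 92.7, 373.1]
tool_rot: [-3.14, 0.003, 2.865]
force: [-0.0, -0.1, -1.0]
width: 59.9
gripper_force: 0.0
```

```bash
cat >> h.py <<'E'
HSV=dict(blue=((100,120,60),(130,255,255)),green=((45,100,40),(85,255,255)),yellow=((20,120,80),(34,255,255)))
def colmask(im,col):
    h=cv2.cvtColor(im,cv2.COLOR_BGR2HSV)
    if col=="red": return (cv2.inRange(h,(0,130,70),(8,255,255))|cv2.inRange(h,(172,130,70),(180,255,255)))>0
    return cv2.inRange(h,*HSV[col])>0
def cloud(c,im,d):
    K=np.array([[c["fx"],0,c["cx"]],[0,c["fy"],c["cy"]],[0,0,1]])
    v,u=np.mgrid[:384,:512]
    q=cv2.undistortPoints(np.stack([u,v],-1).reshape(-1,1,2).astype(float),K,np.array(c["distortion"],float)).reshape(384,512,2)
    P=np.dstack([q*d[...,None],d])
    return P@rot(c).T+np.array(c["position"])
def top_at(P,m,z0,z1):
    s=P[m&(P[...,2]>z0)&(P[...,2]<z1)]
    if len(s)<20: return None
    (x,y),r=cv2.minEnclosingCircle(s[:,:2].astype(np.float32)); 
    return np.round([*s.mean(0),x,y,r],1),len(s)
def shot(n,f=None):
    c=eyes.calibration(n);im,d=eyes.get_image(n)
    if f: cv2.imwrite(f"pics/{f}.png",im)
    return c,im,d,cloud(c,im,d)
E
python3 - <<'E'
from h import *
for n in ["wrist","top"]:
    c,im,d,P=shot(n,"w1" if n=="wrist" else None)
    print(n,np.round(c["position"]),np.round(c["attitude"],2))
    for k in ["blue","red","green"]: print(k,"cap",top_at(P,colmask(im,k),136,155),"pad",top_at(P,colmask(im,k),2,16))
    print("jar",top_at(P,colmask(im,"yellow"),48,62))
    if n=="top":
        print("pan z med",np.median(P[205:215,105:120,2]))
        m=np.zeros((384,512),bool);m[170:250,70:160]=1
        print("pan",top_at(P,m,69,85))
        m[:]=0;m[140:280,365:450]=1
        s=P[m&(P[...,2]>10.5)&(P[...,2]<25)];print("tray",cv2.minAreaRect(s[:,:2].astype(np.float32)),len(s))
E
```

```text
wrist [399. 116. 516.] [2.82 0.   1.29]
blue cap (array([489.1,  36.9, 144. , 489.9,  36.3,  18.8]), 650) pad (array([302.8, -99.8,   9.2, 366. , -76.7, 204. ]), 1732)
red cap (array([527.7, 112.1, 144.1, 528.6, 112. ,  18.5]), 606) pad (array([513.3, 114.2,   9.4, 545.2, 114.7,  52.1]), 364)
green cap (array([549.3, -19.9, 143.8, 551.9, -21.7,  18.3]), 491) pad (array([550.2, -14.2,   9.2, 570.8, -36.9,  55.5]), 218)
jar (array([549.4,  47.5,  55.2, 550.5,  47.3,  24.2]), 652)
top [495.   7. 910.] [-3.03 -0.01 -1.59]
blue cap (array([492.5,  35. , 144.3, 492.7,  35.2,  18.5]), 259) pad (array([ 298.4, -102.6,    9.4,  330.5,  -59.5,  223. ]), 937)
red cap (array([531.8, 110.4, 144.2, 531.8, 110.8,  18.9]), 265) pad (array([529.7,  95.8,   9.2, 533.4, 111.3,  37.8]), 222)
green cap (array([554.8, -23.2, 144.2, 555. , -23.2,  18.8]), 257) pad (array([549.8, -18.9,   9.1, 557.1, -23.3,  38. ]), 239)
jar (array([553. ,  46.5,  55.2, 552.9,  46.3,  24.2]), 339)
pan z med 762.3559062295565
pan None
tray ((530.11962890625, -352.70220947265625), (250.8186798095703, 121.96428680419922), 1.058645248413086) 759
```

View pics/w1.png

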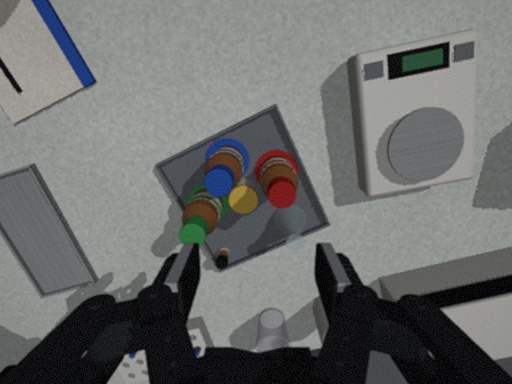

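The wrist view shows blue cap (219,181), red (281,193), green (193,231), jar lid (243,200) and flask (290,222). Both cameras agree to about 3 mm, so I start with green.

Emit:
move_arm([
  [0, 0, 0, 0.025, -0.038, -0.02, 0.06],
  [0, 0, 0, 0.025, -0.038, -0.02, 0.06],
  [0, 0, 0, 0.025, -0.039, -0.02, 0.06],
  [0, 0, 0, 0, 0, -0.03, 0.06],
  [0, 0, 0, 0, 0, 0, 0.06],
])

```text
clock: 3.2
eef_pos: [548.3, -15.1, 279.3]
tool_rot: [-3.14, -0.009, 2.874]
force: [-0.4, 1.2, -0.5]
width: 60.1
gripper_force: 0.0
```

```bash
python3 - <<'E'
from h import *
s=telemetry.read_state();print(s["eef_pos"],s["tool_rot"],s["qpos"])
c,im,d,P=shot("wrist")
for k in ["blue","red","green"]: print(k,"cap",top_at(P,colmask(im,k),136,155))
print("jar",top_at(P,colmask(im,"yellow"),48,62))
E
```

```text
[548.33820947 -15.13095284 279.26752916] [-3.1401654  -0.00850703  2.87406618] [-0.23587071  0.44797751  0.31477797  1.74004612 -0.16187982  0.98768533
  1.44371318]
blue cap (array([490.1,  35.9, 144.4, 490.7,  35.7,  19. ]), 1398)
red cap (array([528.7, 111.1, 144.3, 529.3, 111.1,  18.7]), 1282)
green cap (array([551.4, -22. , 144.1, 552.4, -22.1,  18.8]), 1121)
jar (array([550. ,  47.2,  55.3, 550.6,  46.9,  24.3]), 1192)
```

Emit:
move_arm([
  [0, 0, 0, 0.0045, -0.007, -0.02, 0.06],
  [0, 0, 0, 0, 0, -0.03, 0.06],
  [0, 0, 0, 0, 0, -0.03, 0.06],
  [0, 0, 0, 0, 0, -0.02, 0.06],
  [0, 0, 0, 0, 0, 0, 0.06],
])

```text
clock: 3.75
eef_pos: [554.3, -20.4, 182.2]
tool_rot: [3.141, -0.004, 2.878]
force: [0.0, -0.1, -0.4]
width: 60.1
gripper_force: 0.0
```

Emit:
move_arm([
  [0, 0, 0, -0.0013, -0.0018, -0.025, 0.06],
  [0, 0, 0, 0, 0, -0.025, 0.06],
  [0, 0, 0, 0, 0, -0.02, 0.06],
  [0, 0, 0, 0, 0, -0.005, 0.06],
  [0, 0, 0, 0, 0, 0, 0.06],
])

```text
clock: 4.25
eef_pos: [555.1, -24.0, 109.1]
tool_rot: [3.141, 0.001, 2.875]
force: [0.3, 0.4, 0.4]
width: 59.9
gripper_force: 0.0
```

Emit:
move_arm([
  [0, 0, 0, 0, 0, 0, 0.02],
  [0, 0, 0, 0, 0, 0, 0.02],
  [0, 0, 0, 0, 0, 0, 0.02],
  [0, 0, 0, 0, 0, 0, 0.02],
])

```text
clock: 4.65
eef_pos: [555.8, -24.6, 109.8]
tool_rot: [3.14, 0.003, 2.874]
force: [-0.1, 2.0, 6.4]
width: 36.6
gripper_force: 59.4
```

Emit:
move_arm([
  [0, 0, 0, 0, 0, 0.02, 0.02],
  [0, 0, 0, 0, 0, 0.04, 0.02],
  [0, 0, 0, 0, 0, 0.045, 0.02],
  [0, 0, 0, 0, 0, 0.04, 0.02],
  [0, 0, 0, 0, 0, 0.015, 0.02],
])

```text
clock: 5.15
eef_pos: [556.1, -25.6, 272.7]
tool_rot: [3.14, 0.007, 2.873]
force: [0.3, -0.4, -2.9]
width: 36.5
gripper_force: 60.7
```

Emit:
move_arm([
  [0, 0, 0, 0.003, -0.02, 0, 0.02],
  [0, 0, 0, 0.006, -0.04, 0, 0.02],
  [0, 0, 0, 0.006, -0.04, 0, 0.02],
  [0, 0, 0, 0.006, -0.04, 0, 0.02],
  [0, 0, 0, 0.006, -0.04, 0, 0.02],
])

```text
clock: 5.65
eef_pos: [580.9, -206.5, 268.3]
tool_rot: [3.141, -0.0, 2.874]
force: [0.9, 0.2, -3.1]
width: 36.6
gripper_force: 60.6
```

Emit:
move_arm([
  [0, 0, 0, 0.006, -0.04, 0, 0.02],
  [0, 0, 0, 0.006, -0.04, 0, 0.02],
  [0, 0, 0, 0.006, -0.04, -0.02, 0.02],
  [0, 0, 0, 0.004, -0.02, -0.02, 0.02],
  [0, 0, 0, 0, 0, 0, 0.02],
])

```text
clock: 6.15
eef_pos: [599.8, -348.9, 224.5]
tool_rot: [-3.14, -0.006, 2.868]
force: [-0.7, 0.4, -2.6]
width: 36.7
gripper_force: 60.8
```

Emit:
move_arm([
  [0, 0, 0, 0.004, -0.002, -0.03, 0.02],
  [0, 0, 0, 0, 0, -0.035, 0.02],
  [0, 0, 0, 0, 0, -0.03, 0.02],
  [0, 0, 0, 0, 0, -0.01, 0.02],
  [0, 0, 0, 0, 0, 0, 0.02],
])

```text
clock: 6.65
eef_pos: [606.7, -345.6, 121.9]
tool_rot: [3.14, -0.003, 2.875]
force: [0.2, -0.1, -2.2]
width: 36.5
gripper_force: 61.1
```

Emit:
move_arm([
  [0, 0, 0, -0.002, -0.005, -0.005, 0.02],
  [0, 0, 0, 0, 0, -0.004, 0.02],
  [0, 0, 0, 0, 0, -0.003, 0.02],
  [0, 0, 0, 0, 0, -0.002, 0.02],
  [0, 0, 0, 0, 0, 0, 0.02],
])

```text
clock: 7.15
eef_pos: [605.3, -352.0, 108.9]
tool_rot: [3.141, -0.0, 2.874]
force: [-0.3, 0.0, -3.3]
width: 36.8
gripper_force: 61.1
```

Emit:
move_arm([
  [0, 0, 0, 0, 0, -0.0015, 0.02],
  [0, 0, 0, 0, 0, -0.001, 0.02],
  [0, 0, 0, 0, 0, -0.001, 0.02],
  [0, 0, 0, 0, 0, 0, 0.02],
])

```text
clock: 7.55
eef_pos: [605.5, -352.1, 105.9]
tool_rot: [3.142, 0.0, 2.874]
force: [-0.3, -0.3, 1.4]
width: 36.8
gripper_force: 61.5
```

Contact made at z≈106, so I release and go back for blue.

Emit:
move_arm([
  [0, 0, 0, 0, 0, 0, 0.06],
  [0, 0, 0, 0, 0, 0, 0.06],
  [0, 0, 0, 0, 0, 0, 0.06],
  [0, 0, 0, 0, 0, 0.015, 0.06],
  [0, 0, 0, 0, 0, 0.03, 0.06],
])

```text
clock: 8.05
eef_pos: [603.8, -351.2, 149.2]
tool_rot: [3.14, -0.005, 2.874]
force: [0.1, -0.0, 0.1]
width: 60.2
gripper_force: 0.0
```

Emit:
move_arm([
  [0, 0, 0, 0, 0, 0.04, 0.06],
  [0, 0, 0, 0, 0.02, 0.04, 0.06],
  [0, 0, 0, -0.012, 0.04, 0.02, 0.06],
  [0, 0, 0, -0.012, 0.04, 0, 0.06],
  [0, 0, 0, -0.012, 0.04, 0, 0.06],
])

```text
clock: 8.55
eef_pos: [569.4, -211.2, 252.7]
tool_rot: [3.141, 0.004, 2.873]
force: [0.5, 0.7, -0.8]
width: 59.9
gripper_force: 0.0
```

Emit:
move_arm([
  [0, 0, 0, -0.012, 0.04, 0, 0.06],
  [0, 0, 0, -0.012, 0.04, 0, 0.06],
  [0, 0, 0, -0.012, 0.04, 0, 0.06],
  [0, 0, 0, -0.012, 0.04, 0, 0.06],
  [0, 0, 0, -0.012, 0.04, 0, 0.06],
])

```text
clock: 9.05
eef_pos: [509.0, -10.7, 251.7]
tool_rot: [3.141, 0.002, 2.873]
force: [0.4, 0.2, -0.1]
width: 60.0
gripper_force: 0.0
```

Emit:
move_arm([
  [0, 0, 0, -0.012, 0.03, 0, 0.06],
  [0, 0, 0, -0.007, 0.018, 0, 0.06],
  [0, 0, 0, 0, 0, 0, 0.06],
  [0, 0, 0, 0, 0, 0, 0.06],
])

```text
clock: 9.45
eef_pos: [490.8, 35.5, 251.4]
tool_rot: [3.141, 0.002, 2.874]
force: [0.4, -0.6, 0.2]
width: 59.7
gripper_force: 0.0
```

```bash
python3 - <<'E'
from h import *
for n in ["wrist","top"]:
    c,im,d,P=shot(n)
    for k in ["blue","red","green"]: print(k,"cap",top_at(P,colmask(im,k),130,155))
    m=colmask(im,"green");m=m&(abs(P[...,0]-555)<60)&(abs(P[...,1]+23)<60);print("pad g",top_at(P,m,2,20))
    print("jar",top_at(P,colmask(im,"yellow"),48,62))
print(telemetry.read_state()["eef_pos"])
E
```

```text
blue cap (array([488.2,  36.6, 143.7, 490. ,  36. ,  18.8]), 1410)
red cap (array([527.2, 112. , 143.7, 529.1, 112.3,  18.9]), 1331)
green cap None
pad g (array([555. , -24.7,   9.3, 555.5, -22.1,  38.5]), 1879)
jar (array([552.6,  49.4,  55.3, 550.7,  47.3,  24. ]), 942)
blue cap None
red cap None
green cap (array([ 603.9, -348.1,  139.6,  604. , -349.4,   18.7]), 283)
pad g (array([559.8, -51.9,   9. , 559.6, -47.9,  28.3]), 111)
jar None
[490.89548919  34.41992809 251.01028394]
```

Emit:
move_arm([
  [0, 0, 0, 0, 0.001, -0.03, 0.06],
  [0, 0, 0, 0, 0, -0.04, 0.06],
  [0, 0, 0, 0, 0, -0.04, 0.06],
  [0, 0, 0, 0, 0, -0.025, 0.06],
  [0, 0, 0, 0, 0, -0.006, 0.06],
])

```text
clock: 10.05
eef_pos: [488.8, 35.2, 107.0]
tool_rot: [-3.139, -0.004, 2.871]
force: [-1.7, 0.5, 0.8]
width: 59.7
gripper_force: 0.0
```

Emit:
move_arm([
  [0, 0, 0, 0, 0, 0, 0.06],
  [0, 0, 0, 0, 0, 0, 0.02],
  [0, 0, 0, 0, 0, 0, 0.02],
  [0, 0, 0, 0, 0, 0, 0.02],
  [0, 0, 0, 0, 0, 0, 0.02],
])

```text
clock: 10.55
eef_pos: [491.5, 36.5, 111.0]
tool_rot: [3.141, 0.003, 2.873]
force: [-0.2, -1.6, 7.4]
width: 36.5
gripper_force: 59.7
```

Emit:
move_arm([
  [0, 0, 0, 0, 0, 0.02, 0.02],
  [0, 0, 0, 0, 0, 0.04, 0.02],
  [0, 0, 0, 0, 0, 0.045, 0.02],
  [0, 0, 0, 0, 0, 0.04, 0.02],
  [0, 0, 0, 0, 0, 0.01, 0.02],
])

```text
clock: 11.05
eef_pos: [492.6, 37.0, 269.0]
tool_rot: [3.138, 0.008, 2.874]
force: [0.1, 0.4, -2.0]
width: 36.7
gripper_force: 60.7
```

Emit:
move_arm([
  [0, 0, 0, -0.002, -0.02, 0, 0.02],
  [0, 0, 0, -0.004, -0.04, 0, 0.02],
  [0, 0, 0, -0.004, -0.04, 0, 0.02],
  [0, 0, 0, -0.004, -0.04, 0, 0.02],
  [0, 0, 0, -0.004, -0.04, 0, 0.02],
])

```text
clock: 11.55
eef_pos: [471.2, -144.1, 263.8]
tool_rot: [3.141, -0.001, 2.874]
force: [1.4, -0.1, -1.8]
width: 37.0
gripper_force: 60.6
```

Emit:
move_arm([
  [0, 0, 0, -0.004, -0.04, 0, 0.02],
  [0, 0, 0, -0.004, -0.04, 0, 0.02],
  [0, 0, 0, -0.004, -0.04, 0, 0.02],
  [0, 0, 0, -0.004, -0.04, -0.02, 0.02],
  [0, 0, 0, -0.002, -0.03, -0.02, 0.02],
])

```text
clock: 12.05
eef_pos: [453.2, -335.8, 223.7]
tool_rot: [-3.141, 0.0, 2.872]
force: [0.6, 0.3, -1.9]
width: 36.4
gripper_force: 60.6
```

Emit:
move_arm([
  [0, 0, 0, 0, -0.017, -0.01, 0.02],
  [0, 0, 0, 0, 0, -0.02, 0.02],
  [0, 0, 0, 0, 0, -0.01, 0.02],
  [0, 0, 0, 0, 0, 0, 0.02],
])

```text
clock: 12.45
eef_pos: [453.1, -348.3, 182.4]
tool_rot: [3.139, -0.004, 2.874]
force: [-1.4, -0.0, -2.3]
width: 36.5
gripper_force: 60.7
```

Emit:
move_arm([
  [0, 0, 0, 0.002, -0.001, -0.02, 0.02],
  [0, 0, 0, 0, 0, -0.025, 0.02],
  [0, 0, 0, 0, 0, -0.015, 0.02],
  [0, 0, 0, 0, 0, -0.005, 0.02],
  [0, 0, 0, 0, 0, 0, 0.02],
])

```text
clock: 12.95
eef_pos: [456.5, -350.6, 119.5]
tool_rot: [3.141, -0.0, 2.875]
force: [0.5, -0.2, -0.7]
width: 36.6
gripper_force: 60.7
```

Emit:
move_arm([
  [0, 0, 0, 0, 0, -0.002, 0.02],
  [0, 0, 0, 0, 0, -0.002, 0.02],
  [0, 0, 0, 0, 0, 0, 0.02],
])

```text
clock: 13.25
eef_pos: [456.5, -351.3, 115.9]
tool_rot: [-3.141, 0.001, 2.874]
force: [-0.3, -0.1, -1.6]
width: 36.5
gripper_force: 60.7
```

Emit:
move_arm([
  [0, 0, 0, 0, 0, -0.003, 0.02],
  [0, 0, 0, 0, 0, -0.002, 0.02],
  [0, 0, 0, 0, 0, -0.0015, 0.02],
  [0, 0, 0, 0, 0, -0.001, 0.02],
  [0, 0, 0, 0, 0, 0, 0.02],
])

```text
clock: 13.75
eef_pos: [456.1, -351.1, 107.7]
tool_rot: [3.141, -0.0, 2.874]
force: [-0.6, -0.1, -2.1]
width: 36.5
gripper_force: 60.7
```

Emit:
move_arm([
  [0, 0, 0, 0, 0, -0.001, 0.02],
  [0, 0, 0, 0, 0, 0, 0.02],
])

```text
clock: 13.95
eef_pos: [456.3, -351.3, 107.1]
tool_rot: [-3.141, 0.0, 2.874]
force: [-0.1, -0.0, -0.8]
width: 36.4
gripper_force: 61.0
```

Emit:
move_arm([
  [0, 0, 0, 0, 0, -0.001, 0.02],
  [0, 0, 0, 0, 0, 0, 0.02],
])

```text
clock: 14.15
eef_pos: [456.4, -351.5, 107.1]
tool_rot: [-3.142, 0.001, 2.874]
force: [-0.7, 1.8, 7.5]
width: 36.9
gripper_force: 62.0
```

Emit:
move_arm([
  [0, 0, 0, 0, 0, 0, 0.06],
  [0, 0, 0, 0, 0, 0, 0.06],
  [0, 0, 0, 0, 0, 0, 0.06],
  [0, 0, 0, 0, 0, 0.015, 0.06],
  [0, 0, 0, 0, 0, 0.03, 0.06],
])

```text
clock: 14.65
eef_pos: [454.9, -349.9, 149.3]
tool_rot: [3.14, -0.005, 2.874]
force: [-1.1, -0.3, 0.1]
width: 60.0
gripper_force: 0.0
```

Emit:
move_arm([
  [0, 0, 0, 0, 0, 0.04, 0.06],
  [0, 0, 0, 0, 0.02, 0.04, 0.06],
  [0, 0, 0, 0.007, 0.045, 0.02, 0.06],
  [0, 0, 0, 0.007, 0.045, 0, 0.06],
  [0, 0, 0, 0.007, 0.045, 0, 0.06],
])

```text
clock: 15.15
eef_pos: [477.7, -194.8, 251.8]
tool_rot: [3.141, 0.002, 2.873]
force: [0.7, 0.4, -0.2]
width: 60.4
gripper_force: 0.0
```

Emit:
move_arm([
  [0, 0, 0, 0.007, 0.045, 0, 0.06],
  [0, 0, 0, 0.007, 0.045, 0, 0.06],
  [0, 0, 0, 0.007, 0.045, 0, 0.06],
  [0, 0, 0, 0.007, 0.045, 0, 0.06],
  [0, 0, 0, 0.007, 0.045, 0, 0.06],
])

```text
clock: 15.65
eef_pos: [512.3, 30.7, 251.0]
tool_rot: [3.141, 0.0, 2.874]
force: [0.7, -1.4, 0.2]
width: 60.0
gripper_force: 0.0
```

Emit:
move_arm([
  [0, 0, 0, 0.007, 0.045, 0, 0.06],
  [0, 0, 0, 0.007, 0.03, 0, 0.06],
  [0, 0, 0, 0.003, 0.01, 0, 0.06],
  [0, 0, 0, 0, 0, 0, 0.06],
  [0, 0, 0, 0, 0, 0, 0.06],
])

```text
clock: 16.15
eef_pos: [529.0, 111.8, 250.8]
tool_rot: [-3.14, -0.0, 2.872]
force: [0.5, -1.4, 0.4]
width: 60.3
gripper_force: 0.0
```

```bash
python3 - <<'E'
from h import *
for n in ["wrist","top"]:
    c,im,d,P=shot(n)
    for k in ["blue","red","green"]: print(k,"cap",top_at(P,colmask(im,k),130,155))
    for k,x,y in [("blue",491,36),("green",555,-22)]:
        m=colmask(im,k);m=m&(abs(P[...,0]-x)<60)&(abs(P[...,1]-y)<60);print("pad ",k,top_at(P,m,2,20))
    print("jar",top_at(P,colmask(im,"yellow"),48,62))
print(telemetry.read_state()["eef_pos"])
E
```

```text
blue cap None
red cap (array([527.5, 112.6, 143.8, 529. , 111.7,  18.8]), 1402)
green cap None
pad  blue (array([487.9,  35.8,   9.4, 489.1,  35. ,  38. ]), 2667)
pad  green (array([553.5, -22.4,   9.3, 555.3, -20.9,  38.5]), 2131)
jar (array([549.7,  47.9,  55.2, 550.8,  47.6,  24.3]), 1204)
blue cap (array([ 457. , -349.8,  139.7,  456.9, -350.9,   19.2]), 298)
red cap None
green cap (array([ 603.7, -348. ,  139.5,  604.2, -349.7,   18.8]), 283)
pad  blue (array([490.6,  34.1,   9.3, 490.6,  34. ,  38.1]), 782)
pad  green (array([556.6, -23.3,   9.2, 557.1, -23.4,  38. ]), 762)
jar (array([553. ,  46.5,  55.1, 552.8,  46.3,  24.1]), 338)
[529.06984413 111.39886296 251.03351016]
```

Emit:
move_arm([
  [0, 0, 0, 0.0005, 0, -0.03, 0.06],
  [0, 0, 0, 0, 0, -0.04, 0.06],
  [0, 0, 0, 0, 0, -0.04, 0.06],
  [0, 0, 0, 0, 0, -0.025, 0.06],
  [0, 0, 0, 0, 0, -0.006, 0.06],
])

```text
clock: 16.75
eef_pos: [527.7, 111.7, 107.5]
tool_rot: [-3.138, -0.004, 2.871]
force: [0.8, 0.6, 0.4]
width: 59.9
gripper_force: 0.0
```

Emit:
move_arm([
  [0, 0, 0, 0, 0, 0, 0.06],
  [0, 0, 0, 0, 0, 0, 0.02],
  [0, 0, 0, 0, 0, 0, 0.02],
  [0, 0, 0, 0, 0, 0, 0.02],
  [0, 0, 0, 0, 0, 0, 0.02],
])

```text
clock: 17.25
eef_pos: [531.0, 113.3, 111.7]
tool_rot: [3.141, 0.003, 2.873]
force: [-0.3, -2.9, 6.3]
width: 36.4
gripper_force: 59.9
```

Emit:
move_arm([
  [0, 0, 0, 0, 0, 0.02, 0.02],
  [0, 0, 0, 0, 0, 0.04, 0.02],
  [0, 0, 0, 0, 0, 0.045, 0.02],
  [0, 0, 0, 0, 0, 0.04, 0.02],
  [0, 0, 0, 0, 0, 0.01, 0.02],
])

```text
clock: 17.75
eef_pos: [532.2, 114.3, 270.0]
tool_rot: [3.137, 0.008, 2.874]
force: [0.7, -0.2, -1.9]
width: 36.6
gripper_force: 60.7
```

Emit:
move_arm([
  [0, 0, 0, 0, -0.02, 0, 0.02],
  [0, 0, 0, 0, -0.04, 0, 0.02],
  [0, 0, 0, 0, -0.045, 0, 0.02],
  [0, 0, 0, 0, -0.045, 0, 0.02],
  [0, 0, 0, 0, -0.045, 0, 0.02],
])

```text
clock: 18.25
eef_pos: [529.0, -82.3, 264.5]
tool_rot: [3.141, -0.001, 2.875]
force: [0.4, -0.5, -1.8]
width: 36.7
gripper_force: 60.6
```

Emit:
move_arm([
  [0, 0, 0, 0, -0.045, 0, 0.02],
  [0, 0, 0, 0, -0.045, 0, 0.02],
  [0, 0, 0, 0, -0.045, 0, 0.02],
  [0, 0, 0, 0, -0.045, 0, 0.02],
  [0, 0, 0, 0, -0.045, 0, 0.02],
])

```text
clock: 18.75
eef_pos: [529.2, -307.2, 264.2]
tool_rot: [3.141, -0.001, 2.874]
force: [1.4, 0.7, -1.5]
width: 36.8
gripper_force: 60.7
```

Emit:
move_arm([
  [0, 0, 0, 0, -0.03, 0, 0.02],
  [0, 0, 0, 0, -0.013, 0, 0.02],
  [0, 0, 0, 0, 0, 0, 0.02],
  [0, 0, 0, 0, 0, 0, 0.02],
])

```text
clock: 19.15
eef_pos: [530.0, -346.9, 264.3]
tool_rot: [3.139, -0.001, 2.875]
force: [-0.1, 0.5, -1.7]
width: 36.7
gripper_force: 60.6
```

Emit:
move_arm([
  [0, 0, 0, 0.0005, -0.004, -0.03, 0.02],
  [0, 0, 0, 0, 0, -0.035, 0.02],
  [0, 0, 0, 0, 0, -0.035, 0.02],
  [0, 0, 0, 0, 0, -0.03, 0.02],
  [0, 0, 0, 0, 0, -0.012, 0.02],
])

```text
clock: 19.65
eef_pos: [529.6, -348.7, 119.9]
tool_rot: [3.138, -0.005, 2.877]
force: [-1.0, 0.9, -1.7]
width: 36.7
gripper_force: 60.7
```

Emit:
move_arm([
  [0, 0, 0, 0, 0, -0.004, 0.02],
  [0, 0, 0, 0, 0, 0, 0.02],
  [0, 0, 0, 0, 0, 0, 0.02],
])

```text
clock: 19.95
eef_pos: [531.4, -353.5, 120.6]
tool_rot: [-3.141, 0.003, 2.874]
force: [0.3, -0.7, -1.8]
width: 36.9
gripper_force: 60.7
```

Emit:
move_arm([
  [0, 0, 0, 0, 0.001, -0.004, 0.02],
  [0, 0, 0, 0, 0, -0.004, 0.02],
  [0, 0, 0, 0, 0, -0.0025, 0.02],
  [0, 0, 0, 0, 0, -0.0015, 0.02],
  [0, 0, 0, 0, 0, 0, 0.02],
])

```text
clock: 20.45
eef_pos: [530.4, -352.3, 107.8]
tool_rot: [3.141, 0.001, 2.874]
force: [-0.8, 0.6, 5.1]
width: 36.7
gripper_force: 61.2
```

Emit:
move_arm([
  [0, 0, 0, 0, 0, -0.0008, 0.02],
  [0, 0, 0, 0, 0, 0, 0.02],
])

```text
clock: 20.65
eef_pos: [530.6, -352.4, 107.7]
tool_rot: [3.141, 0.001, 2.874]
force: [-2.4, 1.2, 9.3]
width: 36.4
gripper_force: 61.9
```

Emit:
move_arm([
  [0, 0, 0, 0, 0, 0, 0.06],
  [0, 0, 0, 0, 0, 0, 0.06],
  [0, 0, 0, 0, 0, 0, 0.06],
  [0, 0, 0, 0, 0, 0.015, 0.06],
  [0, 0, 0, 0, 0, 0.03, 0.06],
])

```text
clock: 21.15
eef_pos: [528.9, -351.1, 150.0]
tool_rot: [3.14, -0.005, 2.874]
force: [0.6, 0.2, 0.0]
width: 59.8
gripper_force: 0.0
```

Emit:
move_arm([
  [0, 0, 0, 0, 0, 0.04, 0.06],
  [0, 0, 0, 0, 0.02, 0.04, 0.06],
  [0, 0, 0, 0.002, 0.045, 0.02, 0.075],
  [0, 0, 0, 0.002, 0.045, 0, 0.075],
  [0, 0, 0, 0.002, 0.045, 0, 0.075],
])

```text
clock: 21.65
eef_pos: [536.7, -196.0, 253.2]
tool_rot: [3.141, 0.003, 2.873]
force: [0.8, 0.4, -0.6]
width: 75.2
gripper_force: 0.0
```

Emit:
move_arm([
  [0, 0, 0, 0.003, 0.045, 0, 0.075],
  [0, 0, 0, 0.003, 0.045, 0, 0.075],
  [0, 0, 0, 0.003, 0.045, 0, 0.075],
  [0, 0, 0, 0.003, 0.045, 0, 0.075],
  [0, 0, 0, 0.003, 0.045, 0, 0.075],
])

```text
clock: 22.15
eef_pos: [551.4, 29.6, 252.3]
tool_rot: [3.141, 0.001, 2.873]
force: [0.7, 0.2, -0.8]
width: 75.0
gripper_force: 0.0
```

Emit:
move_arm([
  [0, 0, 0, 0, 0.02, 0, 0.075],
  [0, 0, 0, 0, 0, 0, 0.075],
  [0, 0, 0, 0, 0, 0, 0.075],
])

```text
clock: 22.45
eef_pos: [551.4, 47.5, 251.9]
tool_rot: [-3.141, 0.001, 2.874]
force: [0.1, 0.1, 0.3]
width: 75.2
gripper_force: 0.0
```

```bash
python3 - <<'E'
from h import *
for n in ["wrist","top"]:
    c,im,d,P=shot(n)
    for k in ["blue","red","green"]: print(k,"cap",top_at(P,colmask(im,k),130,155))
    for k,x,y in [("blue",491,36),("green",555,-22),("red",530,111)]:
        m=colmask(im,k);m=m&(abs(P[...,0]-x)<60)&(abs(P[...,1]-y)<60);print("pad ",k,top_at(P,m,2,20))
    print("jar",top_at(P,colmask(im,"yellow"),48,62))
    m=abs(P[...,1]-333)<58;m&=abs(P[...,0]-541)<58;print("pan",top_at(P,m,69,82))
    print("flask",[(np.round(w(c,q["location"])),q["confidence"]) for q in finder.pinpoint(n,"flask")[:1]])
print(telemetry.read_state()["eef_pos"])
E
```

```text
blue cap None
red cap None
green cap None
pad  blue (array([487.9,  35.6,   9.4, 488.9,  35.1,  37.9]), 2923)
pad  green (array([553.7, -21.6,   9.4, 555.1, -22. ,  38. ]), 2391)
pad  red (array([529.9, 111.8,   9.4, 530.8, 111.8,  37.7]), 2745)
jar (array([549.9,  47.4,  55.3, 550.7,  47.3,  24.1]), 1311)
pan (array([533.1, 300.7,  75.2, 535.2, 318.5,  52. ]), 3377)
flask [(array([627., 112.,   4.]), 0.58)]
blue cap (array([ 457.1, -349.8,  139.6,  456.7, -351.1,   19.3]), 302)
red cap (array([ 530.4, -351.9,  139.8,  530.6, -353.3,   19. ]), 287)
green cap (array([ 603.8, -348.2,  139.6,  604.8, -349.4,   19.4]), 282)
pad  blue (array([487.9,   7.7,   9.2, 488.5,  13.7,  30. ]), 158)
pad  green (array([553. , -31.5,   9.2, 557.3, -23.4,  38.1]), 417)
pad  red None
jar None
pan (array([538.1, 336.8,  75.2, 538.5, 332.2,  55.1]), 1743)
flask []
[551.28567371  45.95429928 251.45315511]
```

Emit:
move_arm([
  [0, 0, 0, 0.0005, 0.001, -0.03, 0.075],
  [0, 0, 0, 0, 0, -0.045, 0.075],
  [0, 0, 0, 0, 0, -0.045, 0.075],
  [0, 0, 0, 0, 0, -0.035, 0.075],
  [0, 0, 0, 0, 0, -0.02, 0.075],
])

```text
clock: 23.15
eef_pos: [550.1, 47.4, 73.4]
tool_rot: [-3.14, -0.004, 2.872]
force: [0.2, 0.3, 0.2]
width: 75.0
gripper_force: 0.0
```

Emit:
move_arm([
  [0, 0, 0, 0, 0, -0.02, 0.075],
  [0, 0, 0, 0, 0, -0.015, 0.075],
  [0, 0, 0, 0, 0, -0.008, 0.075],
  [0, 0, 0, 0, 0, 0, 0.075],
  [0, 0, 0, 0, 0, 0, 0.075],
])

```text
clock: 23.65
eef_pos: [552.2, 48.3, 33.6]
tool_rot: [3.141, 0.001, 2.873]
force: [0.6, -0.2, 0.2]
width: 74.8
gripper_force: 0.0
```

Emit:
move_arm([
  [0, 0, 0, 0, -0.001, -0.01, 0.075],
  [0, 0, 0, 0, 0, -0.008, 0.075],
  [0, 0, 0, 0, 0, -0.002, 0.075],
  [0, 0, 0, 0, 0, 0, 0.075],
])

```text
clock: 24.05
eef_pos: [551.3, 47.9, 12.6]
tool_rot: [-3.141, -0.001, 2.874]
force: [0.8, 0.3, 0.3]
width: 75.0
gripper_force: 0.0
```

Emit:
move_arm([
  [0, 0, 0, 0, 0, 0, 0.035],
  [0, 0, 0, 0, 0, 0, 0.035],
  [0, 0, 0, 0, 0, 0, 0.035],
  [0, 0, 0, 0, 0, 0, 0.035],
])

```text
clock: 24.45
eef_pos: [551.9, 47.8, 13.6]
tool_rot: [3.141, 0.001, 2.874]
force: [-2.3, 0.2, 4.3]
width: 47.6
gripper_force: 61.3
```

Emit:
move_arm([
  [0, 0, 0, 0, 0, 0.02, 0.035],
  [0, 0, 0, 0, 0, 0.035, 0.035],
  [0, 0, 0, 0, 0, 0.04, 0.035],
  [0, 0, 0, 0, 0, 0.03, 0.035],
  [0, 0, 0, 0, 0, 0.01, 0.035],
])

```text
clock: 24.95
eef_pos: [553.5, 48.0, 151.0]
tool_rot: [3.14, 0.005, 2.874]
force: [1.0, -0.1, -0.9]
width: 47.7
gripper_force: 61.9
```

Emit:
move_arm([
  [0, 0, 0, -0.001, 0.025, 0, 0.035],
  [0, 0, 0, -0.002, 0.04, 0, 0.035],
  [0, 0, 0, -0.002, 0.04, 0, 0.035],
  [0, 0, 0, -0.002, 0.04, 0, 0.035],
  [0, 0, 0, -0.002, 0.04, 0, 0.035],
])

```text
clock: 25.45
eef_pos: [541.7, 234.3, 146.9]
tool_rot: [-3.14, -0.001, 2.874]
force: [0.3, -0.1, -0.5]
width: 47.8
gripper_force: 61.9
```

Emit:
move_arm([
  [0, 0, 0, -0.002, 0.04, 0, 0.035],
  [0, 0, 0, -0.002, 0.035, 0, 0.035],
  [0, 0, 0, 0, 0.02, 0, 0.035],
  [0, 0, 0, 0, 0, 0, 0.035],
  [0, 0, 0, 0, 0, 0, 0.035],
])

```text
clock: 25.95
eef_pos: [538.7, 326.1, 147.3]
tool_rot: [-3.139, -0.0, 2.873]
force: [0.4, -0.1, -0.8]
width: 47.4
gripper_force: 61.9
```

Next: pan at about (539.5, 332.5), with touchdown at TCP z≈83.5.

Emit:
move_arm([
  [0, 0, 0, 0.001, 0.005, -0.015, 0.035],
  [0, 0, 0, 0, 0, -0.02, 0.035],
  [0, 0, 0, 0, 0, -0.012, 0.035],
  [0, 0, 0, 0, 0, -0.005, 0.035],
  [0, 0, 0, 0, 0, 0, 0.035],
])

```text
clock: 26.45
eef_pos: [539.5, 331.7, 95.1]
tool_rot: [-3.14, -0.001, 2.872]
force: [0.4, 0.8, -0.4]
width: 47.1
gripper_force: 61.9
```

Emit:
move_arm([
  [0, 0, 0, 0, 0, 0, 0.035],
  [0, 0, 0, 0, 0, 0, 0.035],
])

```text
clock: 26.65
eef_pos: [540.4, 332.9, 96.9]
tool_rot: [3.141, 0.001, 2.873]
force: [0.9, 0.5, -1.3]
width: 47.4
gripper_force: 61.9
```

Emit:
move_arm([
  [0, 0, 0, -0.0005, 0, -0.005, 0.035],
  [0, 0, 0, 0, 0, -0.004, 0.035],
  [0, 0, 0, 0, 0, -0.002, 0.035],
  [0, 0, 0, 0, 0, -0.001, 0.035],
  [0, 0, 0, 0, 0, 0, 0.035],
])

```text
clock: 27.15
eef_pos: [539.1, 332.8, 83.9]
tool_rot: [-3.141, -0.0, 2.874]
force: [0.5, -1.0, -0.7]
width: 47.6
gripper_force: 62.0
```

Emit:
move_arm([
  [0, 0, 0, 0, 0, -0.0005, 0.035],
  [0, 0, 0, 0, 0, 0, 0.035],
])

```text
clock: 27.35
eef_pos: [539.3, 332.9, 83.7]
tool_rot: [3.141, 0.0, 2.874]
force: [-0.3, -1.1, -0.9]
width: 47.5
gripper_force: 62.0
```

Emit:
move_arm([
  [0, 0, 0, 0, 0, -0.0008, 0.035],
  [0, 0, 0, 0, 0, 0, 0.035],
])

```text
clock: 27.55
eef_pos: [539.3, 332.9, 83.7]
tool_rot: [3.141, 0.0, 2.874]
force: [-1.3, -0.8, 4.8]
width: 48.0
gripper_force: 62.3
```

Emit:
move_arm([
  [0, 0, 0, 0, 0, 0, 0.075],
  [0, 0, 0, 0, 0, 0, 0.075],
  [0, 0, 0, 0, 0, 0, 0.075],
  [0, 0, 0, 0, 0, 0.02, 0.075],
  [0, 0, 0, 0, 0, 0.03, 0.075],
])

```text
clock: 28.05
eef_pos: [537.8, 332.1, 131.4]
tool_rot: [-3.138, -0.003, 2.874]
force: [0.9, 0.5, 1.1]
width: 75.0
gripper_force: 0.0
```

Emit:
move_arm([
  [0, 0, 0, 0, 0, 0.04, 0.075],
  [0, 0, 0, 0, -0.02, 0.04, 0.06],
  [0, 0, 0, 0, -0.045, 0.03, 0.06],
  [0, 0, 0, 0, -0.045, 0, 0.06],
  [0, 0, 0, 0, -0.045, 0, 0.06],
])

```text
clock: 28.55
eef_pos: [539.7, 180.0, 241.8]
tool_rot: [3.14, 0.002, 2.875]
force: [-0.0, -1.0, -0.1]
width: 60.2
gripper_force: 0.0
```

Emit:
move_arm([
  [0, 0, 0, 0, -0.045, 0, 0.06],
  [0, 0, 0, 0, -0.045, 0, 0.06],
  [0, 0, 0, 0, -0.045, 0, 0.06],
  [0, 0, 0, 0, -0.045, 0, 0.06],
  [0, 0, 0, 0, -0.045, 0, 0.06],
])

```text
clock: 29.05
eef_pos: [539.0, -45.5, 240.6]
tool_rot: [3.141, 0.0, 2.874]
force: [0.4, 0.3, -0.3]
width: 60.2
gripper_force: 0.0
```

Emit:
move_arm([
  [0, 0, 0, -0.002, -0.045, 0, 0.06],
  [0, 0, 0, -0.002, -0.045, 0, 0.06],
  [0, 0, 0, -0.002, -0.045, 0, 0.06],
  [0, 0, 0, -0.002, -0.045, 0, 0.06],
  [0, 0, 0, 0, -0.045, 0, 0.06],
])

```text
clock: 29.55
eef_pos: [530.8, -270.6, 240.6]
tool_rot: [3.141, -0.0, 2.874]
force: [0.4, 0.2, 0.6]
width: 60.1
gripper_force: 0.0
```

Emit:
move_arm([
  [0, 0, 0, 0, -0.045, 0, 0.06],
  [0, 0, 0, 0, -0.03, 0, 0.06],
  [0, 0, 0, 0, -0.01, 0, 0.06],
  [0, 0, 0, 0, 0, 0, 0.06],
  [0, 0, 0, 0, 0, 0, 0.06],
])

```text
clock: 30.05
eef_pos: [531.7, -351.7, 240.2]
tool_rot: [3.14, -0.001, 2.875]
force: [0.3, 0.4, -0.0]
width: 59.8
gripper_force: 0.0
```

```bash
python3 - <<'E'
from h import *
for n in ["wrist","top"]:
    c,im,d,P=shot(n,"t2" if n=="top" else None)
    for k in ["blue","red","green"]: print(k,"cap",top_at(P,colmask(im,k)&(P[...,1]<-280),130,155))
    for k,x,y in [("blue",491,36),("green",555,-22),("red",530,111)]:
        m=colmask(im,k);m=m&(abs(P[...,0]-x)<60)&(abs(P[...,1]-y)<60);print("pad ",k,top_at(P,m,2,20))
    print("jar",top_at(P,colmask(im,"yellow"),110,140))
    m=abs(P[...,1]-333)<62;m&=abs(P[...,0]-541)<62;print("pan",top_at(P,m,69,82))
print(telemetry.read_state()["eef_pos"])
E
```

```text
blue cap (array([ 455.1, -351.6,  140.4,  455.6, -351.8,   18.7]), 1818)
red cap (array([ 527.3, -353.2,  140. ,  528.6, -353.7,   18.8]), 1446)
green cap (array([ 599.2, -349.3,  139.5,  601.4, -350. ,   18.6]), 1213)
pad  blue None
pad  green (array([553. , -47. ,   9.3, 555. , -36.4,  34. ]), 799)
pad  red None
jar None
pan None
blue cap (array([ 457.1, -349.8,  139.7,  456.4, -351.8,   19.3]), 298)
red cap (array([ 529.9, -352. ,  139.9,  531.1, -353.2,   18.9]), 270)
green cap (array([ 603.8, -348.1,  139.9,  604.6, -349.6,   19.1]), 282)
pad  blue (array([490.7,  34.1,   9.3, 490.7,  34. ,  38.1]), 788)
pad  green (array([556.6, -23.1,   9.2, 556.9, -23.3,  38.3]), 762)
pad  red (array([532.8, 110.5,   9.2, 533. , 110.6,  37.7]), 762)
jar (array([541. , 330.8, 124.8, 541.5, 332.1,  24.1]), 435)
pan (array([536.5, 326. ,  75.1, 539.1, 331.9,  55.4]), 1385)
[ 532.04503639 -351.21441788  240.44276662]
```

Emit:
move_arm([
  [0, 0, 0, -0.001, -0.001, -0.03, 0.06],
  [0, 0, 0, 0, 0, -0.04, 0.06],
  [0, 0, 0, 0, 0, -0.035, 0.06],
  [0, 0, 0, 0, 0, -0.02, 0.06],
  [0, 0, 0, 0, 0, -0.006, 0.06],
])

```text
clock: 30.65
eef_pos: [529.6, -351.7, 107.1]
tool_rot: [3.139, -0.004, 2.876]
force: [-0.2, -0.2, 0.4]
width: 60.4
gripper_force: 0.0
```

Emit:
move_arm([
  [0, 0, 0, 0, 0, 0, 0.06],
  [0, 0, 0, 0, 0, 0, 0.02],
  [0, 0, 0, 0, 0, 0, 0.02],
  [0, 0, 0, 0, 0, 0, 0.02],
  [0, 0, 0, 0, 0, 0, 0.02],
])

```text
clock: 31.15
eef_pos: [531.6, -355.3, 111.5]
tool_rot: [-3.141, 0.004, 2.874]
force: [0.1, 0.8, 7.6]
width: 36.3
gripper_force: 60.2
```

Emit:
move_arm([
  [0, 0, 0, 0, 0, 0.02, 0.02],
  [0, 0, 0, 0, 0, 0.04, 0.02],
  [0, 0, 0, 0, 0, 0.045, 0.02],
  [0, 0, 0, 0, 0, 0.04, 0.02],
  [0, 0, 0, 0, 0, 0.01, 0.02],
])

```text
clock: 31.65
eef_pos: [531.8, -356.8, 270.0]
tool_rot: [-3.139, 0.008, 2.873]
force: [1.5, -1.2, -2.9]
width: 36.6
gripper_force: 60.4
```

Emit:
move_arm([
  [0, 0, 0, 0, 0.02, 0, 0.02],
  [0, 0, 0, 0, 0.04, 0, 0.02],
  [0, 0, 0, 0, 0.045, 0, 0.02],
  [0, 0, 0, 0, 0.045, 0, 0.02],
  [0, 0, 0, 0, 0.045, 0, 0.02],
])

```text
clock: 32.15
eef_pos: [529.2, -157.8, 263.7]
tool_rot: [3.141, -0.002, 2.873]
force: [0.5, 0.6, -1.7]
width: 36.5
gripper_force: 60.5
```

Emit:
move_arm([
  [0, 0, 0, 0, 0.045, 0, 0.02],
  [0, 0, 0, 0, 0.045, 0, 0.02],
  [0, 0, 0, 0, 0.045, 0, 0.02],
  [0, 0, 0, 0, 0.045, 0, 0.02],
  [0, 0, 0, 0, 0.045, 0, 0.02],
])

```text
clock: 32.65
eef_pos: [529.1, 67.0, 263.9]
tool_rot: [-3.141, -0.001, 2.874]
force: [0.6, -0.1, -1.6]
width: 36.4
gripper_force: 60.5
```

Emit:
move_arm([
  [0, 0, 0, 0, 0.03, 0, 0.02],
  [0, 0, 0, 0, 0.01, 0, 0.02],
  [0, 0, 0, 0, 0, 0, 0.02],
  [0, 0, 0, 0, 0, 0, 0.02],
])

```text
clock: 33.05
eef_pos: [529.9, 103.4, 264.2]
tool_rot: [-3.14, -0.0, 2.872]
force: [-0.1, -1.0, -2.9]
width: 36.1
gripper_force: 60.5
```

Emit:
move_arm([
  [0, 0, 0, 0.002, 0.007, -0.03, 0.02],
  [0, 0, 0, 0, 0, -0.035, 0.02],
  [0, 0, 0, 0, 0, -0.035, 0.02],
  [0, 0, 0, 0, 0, -0.025, 0.02],
  [0, 0, 0, 0, 0, -0.012, 0.02],
])

```text
clock: 33.55
eef_pos: [531.0, 109.4, 125.5]
tool_rot: [-3.139, -0.003, 2.87]
force: [-0.4, 0.4, -2.2]
width: 36.6
gripper_force: 60.7
```

Emit:
move_arm([
  [0, 0, 0, 0, 0, 0, 0.02],
  [0, 0, 0, 0, 0, 0, 0.02],
  [0, 0, 0, 0, 0, 0, 0.02],
])

```text
clock: 33.85
eef_pos: [533.5, 112.0, 129.0]
tool_rot: [3.14, 0.003, 2.873]
force: [0.1, 0.8, -1.7]
width: 36.7
gripper_force: 60.7
```

Emit:
move_arm([
  [0, 0, 0, -0.0005, 0, -0.004, 0.02],
  [0, 0, 0, 0, 0, -0.004, 0.02],
  [0, 0, 0, 0, 0, -0.002, 0.02],
  [0, 0, 0, 0, 0, 0, 0.02],
  [0, 0, 0, 0, 0, 0, 0.02],
])

```text
clock: 34.35
eef_pos: [531.7, 112.3, 117.5]
tool_rot: [-3.142, -0.0, 2.874]
force: [0.0, -0.2, -2.2]
width: 36.5
gripper_force: 60.7
```

Emit:
move_arm([
  [0, 0, 0, 0.0005, -0.001, -0.001, 0.02],
  [0, 0, 0, 0, 0, -0.0005, 0.02],
  [0, 0, 0, 0, 0, 0, 0.02],
])

```text
clock: 34.65
eef_pos: [532.2, 111.1, 116.0]
tool_rot: [-3.142, -0.0, 2.874]
force: [-0.4, -0.1, -1.7]
width: 36.4
gripper_force: 60.7
```

Emit:
move_arm([
  [0, 0, 0, 0, 0, -0.0005, 0.02],
  [0, 0, 0, 0, 0, 0, 0.02],
])

```text
clock: 34.85
eef_pos: [532.3, 111.3, 115.6]
tool_rot: [3.142, 0.0, 2.874]
force: [-0.2, -0.1, -2.1]
width: 36.6
gripper_force: 60.7
```

Emit:
move_arm([
  [0, 0, 0, 0, 0, -0.0006, 0.02],
  [0, 0, 0, 0, 0, 0, 0.02],
])

```text
clock: 35.05
eef_pos: [532.4, 111.3, 115.5]
tool_rot: [3.141, 0.0, 2.874]
force: [-0.9, 0.6, 4.1]
width: 36.1
gripper_force: 61.4
```

Emit:
move_arm([
  [0, 0, 0, 0, 0, -0.0006, 0.02],
  [0, 0, 0, 0, 0, 0, 0.02],
])

```text
clock: 35.25
eef_pos: [532.5, 111.2, 115.5]
tool_rot: [3.141, 0.001, 2.874]
force: [-2.6, 0.4, 9.8]
width: 36.6
gripper_force: 62.1
```

Emit:
move_arm([
  [0, 0, 0, 0, 0, 0.0005, 0.06],
  [0, 0, 0, 0, 0, 0, 0.06],
  [0, 0, 0, 0, 0, 0, 0.06],
  [0, 0, 0, 0, 0, 0.015, 0.06],
  [0, 0, 0, 0, 0, 0.03, 0.06],
])

```text
clock: 35.75
eef_pos: [530.5, 111.0, 158.3]
tool_rot: [-3.139, -0.004, 2.874]
force: [1.0, 0.0, -0.6]
width: 60.1
gripper_force: 0.0
```

Emit:
move_arm([
  [0, 0, 0, 0, 0, 0.04, 0.06],
  [0, 0, 0, 0, -0.02, 0.04, 0.06],
  [0, 0, 0, 0.008, -0.045, 0, 0.06],
  [0, 0, 0, 0.008, -0.045, 0, 0.06],
  [0, 0, 0, 0.008, -0.045, 0, 0.06],
])

```text
clock: 36.25
eef_pos: [556.5, -44.9, 240.2]
tool_rot: [3.141, 0.001, 2.875]
force: [0.6, 0.3, -0.4]
width: 59.5
gripper_force: 0.0
```

Emit:
move_arm([
  [0, 0, 0, 0.008, -0.045, 0, 0.06],
  [0, 0, 0, 0.008, -0.045, 0, 0.06],
  [0, 0, 0, 0.008, -0.045, 0, 0.06],
  [0, 0, 0, 0.008, -0.045, 0, 0.06],
  [0, 0, 0, 0.008, -0.045, 0, 0.06],
])

```text
clock: 36.75
eef_pos: [596.3, -270.4, 239.5]
tool_rot: [3.141, -0.0, 2.874]
force: [1.0, 1.0, 0.7]
width: 60.2
gripper_force: 0.0
```

Emit:
move_arm([
  [0, 0, 0, 0.008, -0.045, 0, 0.06],
  [0, 0, 0, 0.001, -0.03, 0, 0.06],
  [0, 0, 0, 0, -0.008, 0, 0.06],
  [0, 0, 0, 0, 0, 0, 0.06],
  [0, 0, 0, 0, 0, 0, 0.06],
])

```text
clock: 37.25
eef_pos: [605.6, -349.8, 239.4]
tool_rot: [3.14, -0.001, 2.875]
force: [0.9, 0.8, 0.1]
width: 60.2
gripper_force: 0.0
```

```bash
python3 - <<'E'
from h import *
for n in ["wrist","top"]:
    c,im,d,P=shot(n)
    for k in ["blue","red","green"]: print(k,"cap",top_at(P,colmask(im,k),130,155))
print(telemetry.read_state()["eef_pos"])
E
```

```text
blue cap (array([ 462.3, -353.2,  140.5,  456.1, -351.8,   18.4]), 1362)
red cap None
green cap (array([ 600.6, -349.4,  139.9,  601.9, -349.8,   18.6]), 1461)
blue cap (array([ 456.9, -349.8,  139.8,  456.5, -351.4,   19. ]), 297)
red cap (array([532.3, 111.3, 144.3, 532.3, 111.5,  18.6]), 265)
green cap (array([ 603.8, -348.2,  139.4,  603.7, -350.4,   19.4]), 285)
[ 606.03126591 -349.20975977  239.79746752]
```

Emit:
move_arm([
  [0, 0, 0, -0.0015, -0.001, -0.03, 0.06],
  [0, 0, 0, 0, 0, -0.04, 0.06],
  [0, 0, 0, 0, 0, -0.035, 0.06],
  [0, 0, 0, 0, 0, -0.02, 0.06],
  [0, 0, 0, 0, 0, -0.006, 0.06],
])

```text
clock: 37.85
eef_pos: [602.9, -349.7, 106.2]
tool_rot: [3.139, -0.005, 2.876]
force: [0.4, -0.3, 0.5]
width: 59.8
gripper_force: 0.0
```

Emit:
move_arm([
  [0, 0, 0, 0, 0, 0, 0.06],
  [0, 0, 0, 0, 0, 0, 0.02],
  [0, 0, 0, 0, 0, 0, 0.02],
  [0, 0, 0, 0, 0, 0, 0.02],
  [0, 0, 0, 0, 0, 0, 0.02],
])

```text
clock: 38.35
eef_pos: [605.1, -352.9, 111.0]
tool_rot: [3.142, 0.003, 2.874]
force: [-0.5, 0.9, 7.0]
width: 36.1
gripper_force: 60.1
```

Emit:
move_arm([
  [0, 0, 0, 0, 0, 0.02, 0.02],
  [0, 0, 0, 0, 0, 0.04, 0.02],
  [0, 0, 0, 0, 0, 0.045, 0.02],
  [0, 0, 0, 0, 0, 0.04, 0.02],
  [0, 0, 0, 0, 0, 0.01, 0.02],
])

```text
clock: 38.85
eef_pos: [605.4, -354.9, 269.6]
tool_rot: [-3.139, 0.009, 2.873]
force: [0.1, -0.9, -1.8]
width: 36.4
gripper_force: 60.5
```

Emit:
move_arm([
  [0, 0, 0, -0.003, 0.02, 0, 0.02],
  [0, 0, 0, -0.006, 0.04, 0, 0.02],
  [0, 0, 0, -0.006, 0.045, 0, 0.02],
  [0, 0, 0, -0.006, 0.045, 0, 0.02],
  [0, 0, 0, -0.006, 0.045, 0, 0.02],
])

```text
clock: 39.35
eef_pos: [575.4, -155.8, 262.7]
tool_rot: [3.142, -0.002, 2.873]
force: [0.8, 1.1, -2.7]
width: 36.8
gripper_force: 60.6
```

Emit:
move_arm([
  [0, 0, 0, -0.006, 0.045, 0, 0.02],
  [0, 0, 0, -0.006, 0.045, 0, 0.02],
  [0, 0, 0, -0.006, 0.03, 0, 0.02],
  [0, 0, 0, -0.003, 0.01, 0, 0.02],
  [0, 0, 0, 0, 0, 0, 0.02],
])

```text
clock: 39.85
eef_pos: [554.8, -25.9, 263.0]
tool_rot: [3.142, -0.002, 2.877]
force: [0.1, 0.3, -2.2]
width: 36.4
gripper_force: 60.7
```

Emit:
move_arm([
  [0, 0, 0, 0, 0, 0, 0.02],
  [0, 0, 0, 0, 0, 0, 0.02],
])

```text
clock: 40.05
eef_pos: [555.8, -30.2, 263.8]
tool_rot: [-3.14, 0.001, 2.871]
force: [-0.0, -0.0, -2.6]
width: 36.4
gripper_force: 60.7
```

Emit:
move_arm([
  [0, 0, 0, 0.001, 0.006, -0.03, 0.02],
  [0, 0, 0, 0, 0, -0.035, 0.02],
  [0, 0, 0, 0, 0, -0.035, 0.02],
  [0, 0, 0, 0, 0, -0.025, 0.02],
  [0, 0, 0, 0, 0, -0.014, 0.02],
])

```text
clock: 40.55
eef_pos: [555.6, -23.7, 122.5]
tool_rot: [-3.14, -0.003, 2.871]
force: [-0.9, 0.3, -3.1]
width: 36.5
gripper_force: 60.8
```

Emit:
move_arm([
  [0, 0, 0, 0, 0, -0.002, 0.02],
  [0, 0, 0, 0, 0, 0, 0.02],
  [0, 0, 0, 0, 0, 0, 0.02],
])

```text
clock: 40.85
eef_pos: [557.7, -22.6, 123.8]
tool_rot: [3.141, 0.002, 2.873]
force: [1.5, -1.3, -3.6]
width: 36.2
gripper_force: 60.8
```

Emit:
move_arm([
  [0, 0, 0, -0.0005, 0, -0.004, 0.02],
  [0, 0, 0, 0, 0, -0.002, 0.02],
  [0, 0, 0, 0, 0, -0.0005, 0.02],
  [0, 0, 0, 0, 0, 0, 0.02],
  [0, 0, 0, 0, 0, 0, 0.02],
])

```text
clock: 41.35
eef_pos: [556.3, -21.7, 116.5]
tool_rot: [3.142, 0.0, 2.874]
force: [-0.3, -1.0, -2.8]
width: 36.8
gripper_force: 60.8
```

Emit:
move_arm([
  [0, 0, 0, 0, -0.001, -0.001, 0.02],
  [0, 0, 0, 0, 0, 0, 0.02],
  [0, 0, 0, 0, 0, 0, 0.02],
])

```text
clock: 41.65
eef_pos: [556.2, -22.8, 115.3]
tool_rot: [-3.142, -0.0, 2.874]
force: [0.4, 0.6, -2.2]
width: 36.4
gripper_force: 60.8
```

Emit:
move_arm([
  [0, 0, 0, 0, 0, -0.0006, 0.02],
  [0, 0, 0, 0, 0, 0, 0.02],
])

```text
clock: 41.85
eef_pos: [556.4, -22.8, 115.0]
tool_rot: [3.141, 0.0, 2.874]
force: [-0.8, -0.6, 1.4]
width: 36.7
gripper_force: 61.3
```

Emit:
move_arm([
  [0, 0, 0, 0, 0, -0.0006, 0.02],
  [0, 0, 0, 0, 0, 0, 0.02],
])

```text
clock: 42.05
eef_pos: [556.7, -22.8, 115.0]
tool_rot: [3.141, 0.001, 2.874]
force: [-1.6, 0.8, 5.2]
width: 36.6
gripper_force: 61.8
```

Emit:
move_arm([
  [0, 0, 0, 0, 0, 0.0005, 0.06],
  [0, 0, 0, 0, 0, 0, 0.06],
  [0, 0, 0, 0, 0, 0, 0.06],
  [0, 0, 0, 0, 0, 0.015, 0.06],
  [0, 0, 0, 0, 0, 0.03, 0.06],
])

```text
clock: 42.55
eef_pos: [554.5, -22.6, 158.2]
tool_rot: [-3.14, -0.005, 2.874]
force: [0.4, 1.1, 0.9]
width: 60.1
gripper_force: 0.0
```

Emit:
move_arm([
  [0, 0, 0, 0, 0, 0.04, 0.06],
  [0, 0, 0, 0, -0.02, 0.04, 0.06],
  [0, 0, 0, -0.012, -0.04, 0, 0.06],
  [0, 0, 0, -0.013, -0.042, 0, 0.06],
  [0, 0, 0, -0.013, -0.042, 0, 0.06],
])

```text
clock: 43.05
eef_pos: [517.9, -167.9, 240.1]
tool_rot: [3.141, 0.001, 2.875]
force: [0.8, -0.3, 0.4]
width: 60.1
gripper_force: 0.0
```

Emit:
move_arm([
  [0, 0, 0, -0.013, -0.042, 0, 0.06],
  [0, 0, 0, -0.013, -0.042, 0, 0.06],
  [0, 0, 0, -0.013, -0.042, 0, 0.06],
  [0, 0, 0, -0.013, -0.035, 0, 0.06],
  [0, 0, 0, -0.01, -0.02, 0, 0.06],
])

```text
clock: 43.55
eef_pos: [454.3, -351.5, 239.7]
tool_rot: [-3.139, 0.0, 2.87]
force: [-0.2, 0.9, 0.3]
width: 59.9
gripper_force: 0.0
```

Emit:
move_arm([
  [0, 0, 0, 0, 0, 0, 0.06],
  [0, 0, 0, 0, 0, 0, 0.06],
])

```text
clock: 43.75
eef_pos: [456.1, -347.5, 239.4]
tool_rot: [3.141, -0.0, 2.873]
force: [0.3, 0.9, -0.1]
width: 60.0
gripper_force: 0.0
```

```bash
python3 - <<'E'
from h import *
for n in ["wrist","top"]:
    c,im,d,P=shot(n)
    for k in ["blue","red","green"]: print(k,"cap",top_at(P,colmask(im,k),130,155))
print(telemetry.read_state()["eef_pos"])
E
```

```text
blue cap (array([ 453.6, -351.2,  140. ,  454.9, -351.7,   18.8]), 1457)
red cap None
green cap None
blue cap (array([ 456.7, -347. ,  139.6,  456.9, -350.6,   18.9]), 245)
red cap (array([532.2, 111.3, 144.1, 532.5, 111.5,  18.8]), 267)
green cap (array([555.9, -20.4, 144.2, 556.6, -20.4,  18.7]), 257)
[ 457.13474283 -346.06430046  239.3824692 ]
```

Emit:
move_arm([
  [0, 0, 0, -0.0005, -0.004, -0.03, 0.06],
  [0, 0, 0, 0, 0, -0.04, 0.06],
  [0, 0, 0, 0, 0, -0.035, 0.06],
  [0, 0, 0, 0, 0, -0.02, 0.06],
  [0, 0, 0, 0, 0, -0.006, 0.06],
])

```text
clock: 44.35
eef_pos: [455.5, -349.0, 106.3]
tool_rot: [3.139, -0.004, 2.876]
force: [-0.0, 1.1, -0.1]
width: 60.3
gripper_force: 0.0
```

Emit:
move_arm([
  [0, 0, 0, 0, 0, 0, 0.06],
  [0, 0, 0, 0, 0, 0, 0.06],
  [0, 0, 0, 0, 0, 0, 0.02],
  [0, 0, 0, 0, 0, 0, 0.02],
  [0, 0, 0, 0, 0, 0, 0.02],
])

```text
clock: 44.85
eef_pos: [456.7, -352.5, 110.2]
tool_rot: [-3.141, 0.003, 2.874]
force: [-0.3, 0.6, 6.0]
width: 36.6
gripper_force: 60.1
```

Emit:
move_arm([
  [0, 0, 0, 0, 0, 0, 0.02],
  [0, 0, 0, 0, 0, 0.04, 0.02],
  [0, 0, 0, 0, 0, 0.045, 0.02],
  [0, 0, 0, 0, 0, 0.04, 0.02],
  [0, 0, 0, 0, 0, 0.03, 0.02],
])

```text
clock: 45.35
eef_pos: [455.9, -352.1, 266.4]
tool_rot: [-3.141, 0.002, 2.874]
force: [0.2, 1.0, -2.4]
width: 36.7
gripper_force: 61.0
```

Emit:
move_arm([
  [0, 0, 0, 0.002, 0.02, 0, 0.02],
  [0, 0, 0, 0.004, 0.04, 0, 0.02],
  [0, 0, 0, 0.004, 0.045, 0, 0.02],
  [0, 0, 0, 0.004, 0.045, 0, 0.02],
  [0, 0, 0, 0.004, 0.045, 0, 0.02],
])

```text
clock: 45.85
eef_pos: [473.2, -154.9, 263.7]
tool_rot: [3.141, -0.0, 2.873]
force: [1.2, -0.2, -1.6]
width: 36.7
gripper_force: 61.1
```

Emit:
move_arm([
  [0, 0, 0, 0.004, 0.045, 0, 0.02],
  [0, 0, 0, 0.004, 0.045, 0, 0.02],
  [0, 0, 0, 0.004, 0.045, 0, 0.02],
  [0, 0, 0, 0.004, 0.035, 0, 0.02],
  [0, 0, 0, 0, 0.02, 0, 0.02],
])

```text
clock: 46.35
eef_pos: [489.6, 37.3, 263.6]
tool_rot: [3.14, -0.001, 2.878]
force: [-0.6, -0.5, -2.1]
width: 36.5
gripper_force: 61.2
```

Emit:
move_arm([
  [0, 0, 0, 0, 0, 0, 0.02],
  [0, 0, 0, 0, 0, 0, 0.02],
])

```text
clock: 46.55
eef_pos: [489.3, 33.0, 263.7]
tool_rot: [-3.141, -0.0, 2.875]
force: [-0.6, -1.0, -2.7]
width: 36.5
gripper_force: 61.2
```

Emit:
move_arm([
  [0, 0, 0, 0.001, 0.001, -0.03, 0.02],
  [0, 0, 0, 0, 0, -0.035, 0.02],
  [0, 0, 0, 0, 0, -0.035, 0.02],
  [0, 0, 0, 0, 0, -0.025, 0.02],
  [0, 0, 0, 0, 0, -0.014, 0.02],
])

```text
clock: 47.05
eef_pos: [489.5, 32.0, 122.8]
tool_rot: [-3.139, -0.003, 2.871]
force: [-0.3, 0.1, -1.8]
width: 36.5
gripper_force: 61.3
```

Emit:
move_arm([
  [0, 0, 0, 0, 0, -0.002, 0.02],
  [0, 0, 0, 0, 0, 0, 0.02],
  [0, 0, 0, 0, 0, 0, 0.02],
])

```text
clock: 47.35
eef_pos: [491.5, 33.5, 123.6]
tool_rot: [3.141, 0.002, 2.873]
force: [0.4, 0.1, -2.4]
width: 36.2
gripper_force: 61.3
```

Emit:
move_arm([
  [0, 0, 0, -0.0005, 0, -0.004, 0.02],
  [0, 0, 0, 0, 0, -0.002, 0.02],
  [0, 0, 0, 0, 0, -0.001, 0.02],
  [0, 0, 0, 0, 0, 0, 0.02],
  [0, 0, 0, 0, 0, 0, 0.02],
])

```text
clock: 47.85
eef_pos: [490.3, 34.3, 115.7]
tool_rot: [3.142, 0.0, 2.874]
force: [-0.5, 0.0, -3.5]
width: 36.5
gripper_force: 61.3
```

Emit:
move_arm([
  [0, 0, 0, 0, 0, -0.0006, 0.02],
  [0, 0, 0, 0, 0, -0.0004, 0.02],
  [0, 0, 0, 0, 0, 0, 0.02],
])

```text
clock: 48.15
eef_pos: [490.2, 34.2, 114.6]
tool_rot: [-3.142, -0.0, 2.874]
force: [-0.1, 0.4, -2.2]
width: 36.3
gripper_force: 61.3
```

Emit:
move_arm([
  [0, 0, 0, 0, 0, -0.0006, 0.02],
  [0, 0, 0, 0, 0, 0, 0.02],
])

```text
clock: 48.35
eef_pos: [490.3, 34.2, 114.2]
tool_rot: [3.141, 0.0, 2.874]
force: [-1.1, 0.1, 0.3]
width: 36.4
gripper_force: 61.7
```

Touchdown. A bit of preload, then release, retreat and check.

Emit:
move_arm([
  [0, 0, 0, 0, 0, -0.0005, 0.02],
  [0, 0, 0, 0, 0, 0, 0.02],
])

```text
clock: 48.55
eef_pos: [490.3, 34.2, 114.2]
tool_rot: [3.141, 0.0, 2.874]
force: [-1.7, -1.3, 6.2]
width: 36.3
gripper_force: 62.2
```

Emit:
move_arm([
  [0, 0, 0, 0, 0, 0.0005, 0.06],
  [0, 0, 0, 0, 0, 0, 0.06],
  [0, 0, 0, 0, 0, 0, 0.06],
  [0, 0, 0, 0, 0, 0.015, 0.06],
  [0, 0, 0, 0, 0, 0.03, 0.06],
])

```text
clock: 49.05
eef_pos: [488.6, 34.2, 157.9]
tool_rot: [-3.14, -0.004, 2.874]
force: [-0.2, -0.8, 0.8]
width: 59.8
gripper_force: 0.0
```

Emit:
move_arm([
  [0, 0, 0, 0, 0, 0.04, 0.06],
  [0, 0, 0, 0, -0.02, 0.04, 0.06],
  [0, 0, 0, 0, -0.045, 0.02, 0.06],
  [0, 0, 0, 0, -0.045, 0, 0.06],
  [0, 0, 0, 0, -0.045, 0, 0.06],
])

```text
clock: 49.55
eef_pos: [490.6, -122.1, 260.0]
tool_rot: [3.141, 0.002, 2.875]
force: [1.8, -0.6, -0.4]
width: 59.9
gripper_force: 0.0
```

Emit:
move_arm([
  [0, 0, 0, 0, -0.045, 0, 0.06],
  [0, 0, 0, 0, -0.045, 0, 0.06],
  [0, 0, 0, 0, -0.03, 0, 0.06],
  [0, 0, 0, 0, 0, 0, 0.06],
  [0, 0, 0, 0, 0, 0, 0.06],
])

```text
clock: 50.05
eef_pos: [489.8, -241.1, 258.7]
tool_rot: [3.141, -0.001, 2.872]
force: [0.1, 0.9, -0.0]
width: 59.8
gripper_force: 0.0
```

```bash
python3 - <<'E'
from h import *
c,im,d,P=shot("top","t3")
for k in ["blue","red","green"]: print(k,"cap",top_at(P,colmask(im,k),130,155))
print("jar",top_at(P,colmask(im,"yellow"),110,140))
print("flask",[np.round(w(c,q["location"])) for q in finder.pinpoint("top","flask")[:1]])
cs,im2,_,_=shot("scene","s3"); print("flask",[np.round(w(cs,q["location"])) for q in finder.pinpoint("scene","flask")[:1]])
cv2.imwrite("pics/fin.png",cv2.resize(np.vstack([im[120:280,60:360],im2[100:260,150:450]]),None,fx=1.8,fy=1.8))
E
```

```text
blue cap (array([491.3,  33.4, 144.3, 491.2,  33.3,  18.4]), 253)
red cap (array([532.2, 111.2, 144.1, 532.4, 111.6,  18.7]), 266)
green cap (array([555.9, -20.4, 144.2, 556.4, -20.5,  18.7]), 257)
jar (array([541. , 330.8, 124.9, 541.5, 332.1,  24.2]), 435)
flask [array([626., 111.,   2.])]
flask [array([630., 115.,   3.])]
```

View pics/fin.png

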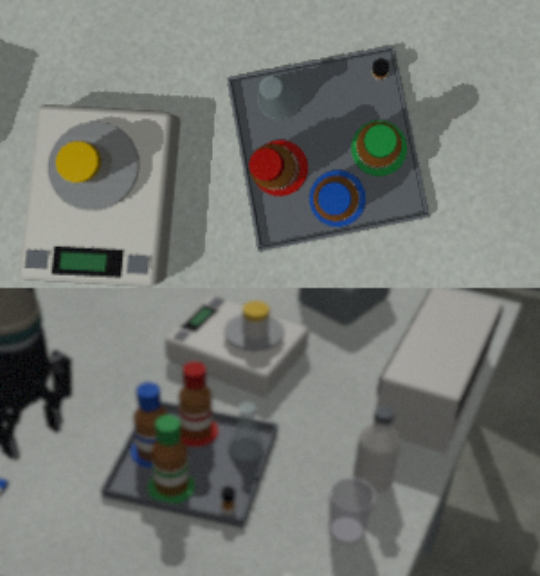

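The picture shows the three bottles upright on their own pads: red (267,165), blue (335,200), green (380,140). The jar is on the pan (77,162), and the flask (272,90) hasn't moved. I'm handing the job in.

```bash
python3 -c "
from h import *
print(ctrl.finish_job())"
```

```text
the job is handed in; nothing more can be done
None
```

Job handed in at about 50 s: the jar stands within about 3 mm of the pan's middle, the three bottles stand upright on their own pads (green about 3 mm off centre, the others closer), and the flask was left where it stood; no verdict came back.

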